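# Hang the rinsed mixing vessels to drain

### The job

The mixing jug and the beaker have just been rinsed and stand upside down on the bench, where they cannot dry. First slide the drip tray fully home under the draining rack, then hang the jug and the beaker mouth-down on the two free pegs, each pushed on until its base rests on the peg's tip. Leave the small beaker that is already draining on its peg, and do not knock over or shift the sprayer, the bin or the jar.

Things in the scene. Friction and masses are not known exactly. Their poses are not given: they have to be found in the camera images.
- rack: low draining rack of steel tube, fixed to the bench: a level rail 420 mm long, 30 mm square, its top 105 mm above the bench, carries the three pegs; end posts, and feet that run 165 mm to the front. Origin: on the bench, under the middle of the rail's front face; x points to the rack's back, y along the rail, z up; the front is -x. Nothing but the pegs stands above the rail.
- tray (a joint): how far the aluminium drip tray is pulled out to the rack's front, m: 0 is fully home against its stop, at most 0.11. It slides level along the rack's x axis between the feet, with a steady drag of about 2.5 N, and stays where it is left.
- tray_front (a point): middle of the top edge of the drip tray's front wall, on its outer face, 31 mm above the bench. The wall is 330 mm wide, upright and flat, 4 mm thick; its lower edge is 3 mm above the bench. The tray may be pushed anywhere along it, it does not jam; side walls 25 mm high. With the tray home this point lies 170 mm in front of the rack's origin.
- peg_1_tip (a point): Very end of the tip of one of three identical grey draining pegs, 130 mm apart on the rail; which is where in the row changes. A straight round bar 14 mm thick, 140 mm from rail to round tip, leaning 50 degrees above level to the rack's front; tip 197 mm above the bench. z points along the peg out through the tip (vessels slide on along -z), y is level along the rail, x up and back.
- peg_2_tip (a point): Very end of the tip of one of three identical grey draining pegs, 130 mm apart on the rail; which is where in the row changes. A straight round bar 14 mm thick, 140 mm from rail to round tip, leaning 50 degrees above level to the rack's front; tip 197 mm above the bench. z points along the peg out through the tip (vessels slide on along -z), y is level along the rail, x up and back.
- peg_3_tip (a point): Very end of the tip of one of three identical grey draining pegs, 130 mm apart on the rail; which is where in the row changes. A straight round bar 14 mm thick, 140 mm from rail to round tip, leaning 50 degrees above level to the rack's front; tip 197 mm above the bench. z points along the peg out through the tip (vessels slide on along -z), y is level along the rail, x up and back.
- jug: white plastic measuring jug, mouth-down, about 80 g: 120 mm tall, 70 mm across at the mouth, 65 mm at the closed base, walls and base 3 mm. Origin: middle of the mouth (on the bench at the start); z points from mouth to base. A 10 mm thick loop handle stands out along -y to 68 mm from the axis, 19 to 87 mm from the mouth; a small pouring lip at the mouth on +y.
- jug_floor (a point): middle of the inside of the jug's base, on its axis, 117 mm from the mouth.
- beaker: white plastic measuring beaker without handle standing mouth-down on the bench, about 50 g: 95 mm tall, 64 mm across at the mouth, 61 mm across at the closed base, walls and base 3 mm. Origin: middle of the mouth (on the bench at the start); z points from the mouth to the closed base. A small pouring lip at the mouth on the +y side.
- beaker_floor (a point): middle of the inside of the beaker's base, on its axis, 92 mm from the mouth.
- hung: a third, smaller white beaker, 90 mm tall, 60 mm across, already hanging on one of the pegs, to be left; the other two are free. Origin: middle of its mouth; z points from mouth to base, along the peg. It hangs as all vessels do: inside of its upper wall lying on the peg, base against the tip, axis below the peg. Friction can hold a vessel short of the tip: push it home.
- sprayer: green trigger spray bottle, 76 mm across, 235 mm tall, standing on the bench; to be left alone. Origin: middle of its underside.
- bin: green stacking bin with cartons, 170 x 110 x 80 mm; to be left alone. Origin: middle of its underside.
- jar: white screw-top jar with a black cap, 68 mm across, 110 mm tall; to be left alone. Origin: middle of its underside.
Not all that is in view belongs to the job. What is shaped like the jug but black or pink is not meant.

How it is judged:
On the way, in this order (a step that is already met when the one before it is completed fails the run):
1. the drip tray is fully home before either vessel hangs on a peg (value of joint tray below 0.006 m and not ((z of jug_floor in the frame of peg_1_tip between -0.012 and 0.012 m and distance between jug_floor and peg_1_tip below 0.034 m and angle between the z axis of jug and the z axis of peg_1_tip, either way round below 0.3 rad and angle between jug's own z axis and vertical below 1.2 rad) or (z of jug_floor in the frame of peg_2_tip between -0.012 and 0.012 m and distance between jug_floor and peg_2_tip below 0.034 m and angle between the z axis of jug and the z axis of peg_2_tip, either way round below 0.3 rad and angle between jug's own z axis and vertical below 1.2 rad)) and not ((z of beaker_floor in the frame of peg_1_tip between -0.012 and 0.012 m and distance between beaker_floor and peg_1_tip below 0.032 m and angle between the z axis of beaker and the z axis of peg_1_tip, either way round below 0.3 rad and angle between beaker's own z axis and vertical below 1.2 rad) or (z of beaker_floor in the frame of peg_2_tip between -0.012 and 0.012 m and distance between beaker_floor and peg_2_tip below 0.032 m and angle between the z axis of beaker and the z axis of peg_2_tip, either way round below 0.3 rad and angle between beaker's own z axis and vertical below 1.2 rad))), for 0.2 s.
2. the jug and the beaker both hang mouth-down on the free pegs (((z of jug_floor in the frame of peg_1_tip between -0.012 and 0.012 m and distance between jug_floor and peg_1_tip below 0.034 m and angle between the z axis of jug and the z axis of peg_1_tip, either way round below 0.3 rad and angle between jug's own z axis and vertical below 1.2 rad) or (z of jug_floor in the frame of peg_2_tip between -0.012 and 0.012 m and distance between jug_floor and peg_2_tip below 0.034 m and angle between the z axis of jug and the z axis of peg_2_tip, either way round below 0.3 rad and angle between jug's own z axis and vertical below 1.2 rad)) and ((z of beaker_floor in the frame of peg_1_tip between -0.012 and 0.012 m and distance between beaker_floor and peg_1_tip below 0.032 m and angle between the z axis of beaker and the z axis of peg_1_tip, either way round below 0.3 rad and angle between beaker's own z axis and vertical below 1.2 rad) or (z of beaker_floor in the frame of peg_2_tip between -0.012 and 0.012 m and distance between beaker_floor and peg_2_tip below 0.032 m and angle between the z axis of beaker and the z axis of peg_2_tip, either way round below 0.3 rad and angle between beaker's own z axis and vertical below 1.2 rad))), for 0.2 s.
At the end, for the whole second after the job is handed in: Tray home within 6 mm. Jug and beaker at rest mouth-down on the two free pegs, each along its peg within 0.3 rad, its inner base within 12 mm of the tip measured along the peg, base centre at most 34 mm (beaker 32 mm) from the tip. The small beaker within 20 mm of its start (all of step 2 and value of joint tray below 0.006 m and linear speed of each of jug, beaker below 0.02 m/s and angular speed of each of jug, beaker below 0.3 rad/s and distance of hung from where it was at the start of the episode below 0.02 m); the robot touches nothing.
It fails at once if the small beaker that is already draining is shifted by more than 20 mm (distance of hung from where it was at the start of the episode above 0.02 m).
It fails at once if the sprayer is shifted by more than 30 mm or knocked over (distance of sprayer from where it was at the start of the episode above 0.03 m or angle between sprayer's own z axis and vertical above 0.3 rad).
It fails at once if the bin is shifted by more than 30 mm or knocked over (distance of bin from where it was at the start of the episode above 0.03 m or angle between bin's own z axis and vertical above 0.3 rad).
It fails at once if the jar is shifted by more than 30 mm or knocked over (distance of jar from where it was at the start of the episode above 0.03 m or angle between jar's own z axis and vertical above 0.3 rad).
It also fails if it takes over 72 s, if anything falls off the work surface, if the arm or the gripper's body presses on something with over 40 N, if the wrist force passes 120 N, or if a joint passes its speed limit or range.

### The arm

A 6-joint arm with a two-finger parallel gripper is mounted at the origin on the work surface. World frame = base frame: x ahead of the robot, y to its left, z up, the work surface at z = 0. Lengths are in m, angles in rad, forces in N, time in s.
With the tool pointing down it reaches from about 0.4 to 0.825 m from the base axis. Payload 7 kg.
Tool frame: the origin (TCP) lies midway between the tips of the shut fingers; the grasp point (between the pads) lies arm.hold_point_z behind it (arm.hold_point_z is the distance from the TCP to the grasp point, in m); z points along the fingers, y is the line along which they close (so a half turn about z gives the same grasp; the last joint's range is limited). The gripper opens to 88 mm and grips with 3 to 60 N. Pads are 19 mm wide; open, the fingers measure 130 mm over their backs; the gripper's body (78 mm by 193 mm) begins 47 mm behind the grasp point.
Start: joints at [-0.855, 0.359, 0.012, 0, -1.224, -0.288], TCP at [0.28, -0.614, 0.227] pointing down, gripper open.
Joint ranges: [-3.07, 3.07], [-1.43, 2.12], [-1.02, 1.25], [-3.03, 1.67], [-3.05, -0], [-3.03, 3.03]. Speed limits (rad/s): [2.39, 2.39, 3.01, 3.14, 3.14, 3.14].

### API

Orientations are given as [roll, pitch, yaw] about the fixed x, y, z axes, in that order (R = Rz(yaw) Ry(pitch) Rx(roll)).
In Python, from station import arm gives the robot as it stands.
- The arm moves only by the shell command python3 -m crank 'ROWS' [OPENING] [FORCE]. ROWS is JSON, a list that holds one entry, the list of rows, each a list of 4 numbers: the shift along the tool's x, y, z in units of 25 mm (1.0 is 25 mm), then the turn about the tool's z in units of 5 degrees (1.0 is 5 degrees). A call has 1 to 12 rows; each row is the pose to reach, as a shift and turn from the pose commanded when the call began, along the tool's axes at that moment; what a row does not reach only later rows make up. A row lasts 1/8 s, in which the tool goes at most 62.5 mm and 10.7 degrees, less where a joint would pass 70% of its speed; a pose out of reach is approached as far as the arm can. A call with a gripper value outside its range is refused whole. OPENING is the closure, from 0 (fully open) to 1 (shut), set as the call begins (- or left out, the last holds). The fingers move at their own pace and stop on an object; FORCE is the grip in N (left out, the last holds). Time passes only in rows, so rows that repeat a pose let the fingers close. It gives the time, the measured TCP pose, the force, the opening and the grip force at its end, in the units of the state.
- arm.get_state(): the state, without advancing time (a new reading comes with each control period).
- arm.grab_frame(name): name is "scene" or "side" or "wrist"; returns (picture, depth): 420x560x3 uint8, red, green, blue; 420x560 float32, m along the optical axis (not along the pixel's ray), 0 where there is no reading.
- arm.get_calibration(name): a dict with "mtx" (3x3 intrinsics, pixels), "R" (3x3) and "t" (3): a world point X has camera coordinates R X + t; the wrist camera has in their place "mount" (4x4, takes a point from camera to tool coordinates, whose origin is the TCP and whose axes are the flange's). Camera axes: x right, y down, z forward; pixel columns grow to the right and rows downward; lengths in m; the calibration is good to about 2 mm. A picture is of the moment at which its call begins: read the wrist's pose just before it. get_calibration takes no time and is no camera call.
- arm.job_done(): hands the job in; it is judged then, once.
Trained networks look in the newest picture that a camera, given by its name, has taken for a name from the list of things; names that differ only in an ending like _2 or _b are one class to them, and where a whole thing is asked for, a point or a joint stands for the part that bears it (a point fixed in the world has none). Each returns a list of dicts, best first, with "score" (0 to 1); they miss things now and then, are a little off and sometimes report something else, mostly with a low value. They report only what shows in the picture. A call takes as long as a camera call. They do not tell look-alikes from the thing itself.
- arm.recognise(thing, camera): "extent" ([left, top, width, height] in pixels, round what is visible of it).
- arm.trace(thing, camera): "mask" (420x560 bool, what is visible of it) and "extent" ([left, top, width, height] in pixels, round what is visible of it).
The state is a dict: "t": time; "q": joint angles; "qd": joint speeds; "joint_efforts": joint torques, N m; "eef_pos": TCP position; "ee_rot": TCP orientation; "force": force on the tool from outside, world axes, zero at the start; "moment": the same for the moment, N m; "width": finger opening in m; "gripper_force": force on a finger pad.
Only numpy, scipy, OpenCV 4.12 (cv2) and the standard library are available. Lean on these libraries where they do the work, as an engineer would, in place of code of your own. Each camera call takes 0.05 s, during which the arm holds its last target. There are 200 camera calls.

## Working session

There is one attempt and no reset: what is moved stays moved. The work goes in short steps, Python scripts to look and compute and a shell command to move; the robot and the scene stay as the last step left them, time stands still between calls to the robot, and variables do not carry over. Pictures are saved under pics/ and viewed, at most 10 in all, crops included, and the job is handed in when it is done.

```bash
ls; mkdir -p pics; cat > h.py <<'E'
import numpy as np, cv2
from station import arm
from scipy.spatial.transform import Rotation as Ro
def cam(name):
    c=arm.get_calibration(name)
    if name=='wrist':
        s=arm.get_state(); T=np.eye(4); T[:3,:3]=Ro.from_euler('xyz',s['ee_rot']).as_matrix(); T[:3,3]=s['eef_pos']
        M=T@np.array(c['mount']); R=M[:3,:3].T; return np.array(c['mtx']),R,-R@M[:3,3]
    return np.array(c['mtx']),np.array(c['R']),np.array(c['t'])
def grab(name):
    K,R,t=cam(name); im,d=arm.grab_frame(name)
    v,u=np.mgrid[0:d.shape[0],0:d.shape[1]]
    P=np.stack([(u-K[0,2])/K[0,0]*d,(v-K[1,2])/K[1,1]*d,d],-1)
    W=(P-t)@R; W[d<=0]=np.nan
    return im,d,W
def proj(X,name):
    K,R,t=cam(name); p=K@(R@np.array(X)+t); return p[:2]/p[2]
def save(n,im): cv2.imwrite('pics/'+n,im[:,:,::-1])
E
cat > a.py <<'E'
from h import *
np.set_printoptions(precision=3,suppress=True)
print(arm.get_state(),arm.hold_point_z)
for n in ('scene','side'):
    im,d,W=grab(n); save(n+'1.png',im); np.save(n+'W.npy',W)
    for th in ('rack','tray_front','peg_1_tip','jug','beaker','hung','sprayer','bin','jar'):
        try: r=arm.trace(th,n)
        except Exception as e: print(th,e); continue
        for k in r[:4]:
            p=W[k['mask']]; p=p[~np.isnan(p[:,0])]
            print(n,th,round(k['score'],2),k['extent'],np.median(p,0) if len(p) else '',np.percentile(p,3,0),np.percentile(p,97,0))
E
python3 a.py
```

```text
pics
{'t': 0.0, 'q': array([-0.855,  0.359,  0.011, -0.   , -1.224, -0.288]), 'qd': array([ 0.001, -0.002, -0.   ,  0.   , -0.   , -0.001]), 'joint_efforts': array([  0.001, -58.272,  29.307,   6.997,   0.007,  -0.   ]), 'eef_pos': array([ 0.28 , -0.614,  0.226]), 'ee_rot': array([ 3.14 , -0.   , -2.714]), 'force': array([-0.395, -0.376, -0.144]), 'moment': array([ 0.053, -0.021,  0.012]), 'gripper_force': 0.0, 'width': 0.08759570711002879} 0.0188
scene rack 0.91 [243.8, 193.0, 174.0, 128.2] [0.611 0.083 0.012] [ 0.454 -0.107  0.003] [0.776 0.283 0.107]
scene rack 0.5 [162.9, 195.9, 37.5, 40.6] [ 0.468 -0.285  0.085] [ 0.423 -0.341  0.005] [ 0.482 -0.253  0.123]
scene tray_front 0.66 [249.1, 192.7, 122.8, 84.9] [0.541 0.086 0.008] [ 0.447 -0.088  0.002] [0.656 0.231 0.031]
scene peg_1_tip 0.8 [375.7, 204.3, 18.5, 56.2] [0.676 0.22  0.119] [0.617 0.209 0.014] [0.725 0.26  0.195]
scene jug 0.81 [132.7, 169.3, 36.9, 40.2] [ 0.345 -0.37   0.083] [ 0.301 -0.427  0.006] [ 0.358 -0.339  0.123]
scene jug 0.79 [110.2, 212.1, 36.2, 41.4] [ 0.493 -0.438  0.092] [ 0.451 -0.471  0.008] [ 0.505 -0
[... 2029 characters left out ...]
653 -0.028  0.172] [ 0.619 -0.156  0.003] [ 0.753 -0.011  0.203]
side sprayer 0.62 [200.7, 299.4, 36.4, 63.0] [0.433 0.414 0.144] [0.41  0.339 0.003] [0.489 0.44  0.237]
side bin 0.97 [281.3, 133.1, 47.8, 37.7] [ 0.644 -0.448  0.054] [ 0.562 -0.529  0.007] [ 0.729 -0.373  0.085]
side bin 0.39 [316.7, 176.4, 26.9, 33.7] [ 0.44  -0.266  0.081] [ 0.415 -0.342  0.007] [ 0.478 -0.253  0.125]
side bin 0.35 [205.1, 210.8, 93.9, 91.6] [0.548 0.082 0.008] [ 0.452 -0.091  0.003] [0.644 0.23  0.028]
side jar 0.77 [257.8, 326.7, 28.7, 40.6] [0.309 0.354 0.089] [0.283 0.316 0.009] [0.342 0.372 0.114]
side jar 0.16 [165.9, 182.0, 132.6, 123.1] [0.584 0.1   0.01 ] [ 0.46  -0.102  0.003] [0.749 0.298 0.107]
```

```bash
python3 - <<'E'
import cv2
a=cv2.imread('pics/scene1.png')[120:350,70:450]
cv2.imwrite('pics/s_crop.png',cv2.resize(a,None,fx=2.1,fy=2.1,interpolation=cv2.INTER_CUBIC))
E
```

```text
(no output)
```

View pics/s_crop.png

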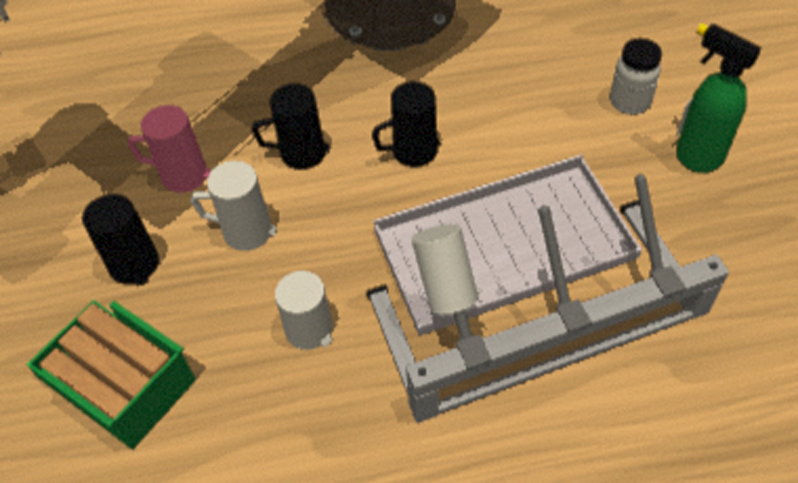

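The white jug is at about scene pixel (184,218), handle towards image left, and the white beaker at (214,267). Look-alikes for the jug: black ones at (128,235), (211,178) and (266,178), and a pink one at (151,190). The hung beaker is on the peg nearest -y. The two free pegs have tips near (329,220) and (375,205).

```bash
cat > b.py <<'E'
from h import *
from scipy.optimize import least_squares
np.set_printoptions(precision=4,suppress=True)
W={n:np.load(n+'W.npy') for n in ('scene','side')}
for n in W:
    P=W[n].reshape(-1,3); P=P[~np.isnan(P[:,0])]
    b=P[(P[:,0]>.4)&(P[:,0]<.85)&(P[:,1]>-.2)&(P[:,1]<.36)]
    r=b[(abs(b[:,2]-.105)<.004)&(b[:,0]>.64)]
    print(n,'rail',len(r),cv2.minAreaRect(r[:,:2].astype(np.float32)))
    for c in [(.62,.21),(.66,.085)]:
        q=b[(b[:,2]>.125)&(b[:,2]<.2)&(np.hypot(b[:,0]-c[0]-.03,b[:,1]-c[1])<.07)]
        if len(q)<5: continue
        top=q[q[:,2]>np.sort(q[:,2])[-8]]
        m=q.mean(0); v=np.linalg.svd(q-m)[2][0]; v*=np.sign(v[2])
        print(' peg',len(q),m,v,'at z=.197',m+v*(.197-m[2])/v[2])
    f=b[(b[:,2]>.012)&(b[:,2]<.034)&(b[:,0]<.56)]
    print(' traywall',cv2.minAreaRect(f[:,:2].astype(np.float32)), len(f))
    for nm,c,h in (('jug',(.45,-.28),.12),('beaker',(.62,-.215),.095)):
        q=P[(abs(P[:,2]-h)<.004)&(np.hypot(P[:,0]-c[0],P[:,1]-c[1])<.06)]
        print(' ',nm,len(q),cv2.minEnclosingCircle(q[:,:2].astype(np.float32)),q.mean(0))
        q=P[(P[:,2]>.01)&(P[:,2]<h-.01)&(np.hypot(P[:,0]-c[0],P[:,1]-c[1])<.11)]
    q=P[(P[:,2]>.03)&(P[:,2]<.08)&(np.hypot(P[:,0]-.45,P[:,1]+.28)<.085)&(np.hypot(P[:,0]-.45,P[:,1]+.28)>.045)]
    print('  handle',len(q),np.median(q,0) if len(q) else '')
E
python3 b.py
```

```text
scene rail 1655 ((0.7280799746513367, 0.10087791085243225), (0.049371588975191116, 0.4196862578392029), 8.615120887756348)
 peg 198 [0.6436 0.2161 0.1624] [-0.637  -0.1105  0.7629] at z=.197 [0.6147 0.2111 0.197 ]
 peg 206 [0.6651 0.0884 0.1631] [-0.6411 -0.1089  0.7597] at z=.197 [0.6365 0.0836 0.197 ]
 traywall ((0.4951764643192291, 0.08513873815536499), (0.3833279013633728, 0.12611842155456543), 89.83331298828125) 664
  jug 337 ((0.44885504245758057, -0.2849002182483673), 0.03334905579686165) [ 0.4496 -0.2851  0.1203]
  beaker 380 ((0.6223201155662537, -0.21751700341701508), 0.03199557214975357) [ 0.6246 -0.2172  0.0954]
  handle 54 [ 0.4345 -0.3406  0.0466]
side rail 764 ((0.7015026211738586, 0.09591668099164963), (0.1038251742720604, 0.4219033122062683), 8.19667911529541)
 peg 100 [0.6369 0.2193 0.1658] [-0.6414 -0.1306  0.756 ] at z=.197 [0.6104 0.2139 0.197 ]
 peg 89 [0.6594 0.0916 0.1643] [-0.647  -0.1188  0.7532] at z=.197 [0.6313 0.0864 0.197 ]
 traywall ((0.49665331840515137, 0.0833466425538063), (0.390228271484375, 0.12634387612342834), 89.93790435791016) 591
  jug 153 ((0.44886043667793274, -0.28334617614746094), 0.034611254930496216) [ 0.4466 -0.2833  0.1209]
  beaker 122 ((0.6226292848587036, -0.21863320469856262), 0.033697932958602905) [ 0.6217 -0.2184  0.0961]
  handle 18 [ 0.4282 -0.3428  0.055 ]
```

```bash
cat > to.py <<'E'
import sys
from h import *
# usage: to.py x y z [yaw_deg]   (grasp/TCP target, world) -> row units from present pose
def row(x,y,z,yaw=None):
    s=arm.get_state(); R=Ro.from_euler('xyz',s['ee_rot']).as_matrix()
    d=R.T@(np.array([x,y,z])-s['eef_pos'])/.025
    t=0 if yaw is None else -((yaw-np.degrees(s['ee_rot'][2])+180)%360-180)/5
    return np.round([*d,t],2).tolist()
if __name__=='__main__':
    for a in sys.argv[1:]: print(row(*map(float,a.split(','))))
E
python3 to.py .4175,.099,.226,-170.6; python3 -m crank 2>&1 | head -5
```

```text
[-16.84, 23.67, 0.02, 3.02]
invalid input
```

```bash
python3 -m crank '[[[-16.8,23.7,0,3],[-16.8,23.7,0,3],[-16.8,23.7,0,3],[-16.8,23.7,0,3],[-16.8,23.7,0,3],[-16.8,23.7,0,3],[-16.8,23.7,0,3],[-16.8,23.7,0,3],[-16.8,23.7,0,3],[-16.8,23.7,0,3],[-16.8,23.7,0,3],[-16.8,23.7,0,3]]]' 1 20; python3 to.py .4175,.099,.018,-170.6; python3 - <<'E'
from h import *
im,d,W=grab('wrist'); save('w1.png',im); print(arm.get_state()['q'])
E
```

```text
t: 2.5
eef_pos: [0.4165, 0.102, 0.227]
ee_rot: [3.141, 0.001, -2.973]
force: [-0.1, 0.0, 0.5]
width: 0.0005
gripper_force: 0.0
[-0.01, -0.13, 8.36, 0.05]
[ 7.06651838e-01 -5.99783438e-02 -4.92563045e-01  1.51708954e-04
 -1.13606086e+00 -2.10919095e+00]
```

View pics/w1.png

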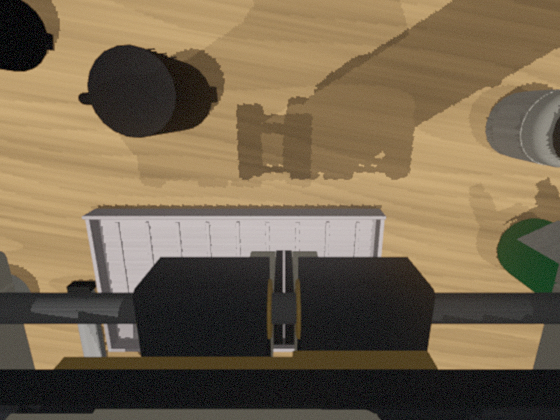

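The tray's front wall shows at row 212, cols 88–383, just ahead of the fingers. The black mug at (130,90) is near the gripper's left side, so I shift a little right while going down.

```bash
python3 -m crank '[[[0,0.8,2,0],[0,0.8,4,0],[0,0.8,6,0],[0,0.8,7.5,0],[0,0.8,8.3,0],[0,0.8,8.3,0],[0,0.8,8.3,0]]]'; python3 - <<'E'
from h import *
im,d,W=grab('side'); save('sd2.png',im[150:330,130:400].repeat(2,0).repeat(2,1))
P=W.reshape(-1,3);P=P[~np.isnan(P[:,0])]
u=np.array([.9866,.1633]);v=np.array([-.1633,.9866]);o=np.array([.7228,.1001])
x=(P[:,:2]-o)@u;y=(P[:,:2]-o)@v
m=(P[:,2]>.015)&(P[:,2]<.034)&(x<-.2)&(x>-.32)&(abs(y+.08)<.06)
print(np.percentile(x[m],[1,10,50,90]),m.sum())
s=arm.get_state();print((s['eef_pos'][:2]-o)@u,(s['eef_pos'][:2]-o)@v)
E
```

```text
t: 3.42
eef_pos: [0.4136, 0.1193, 0.0199]
ee_rot: [3.141, 0.001, -2.975]
force: [0.7, -0.1, 1.1]
width: 0.0005
gripper_force: 0.0Traceback (most recent call last):
  File "<stdin>", line 7, in <module>
    return _quantile_unchecked(
        a, q, axis, out, overwrite_input, method, keepdims, weights)
    return _ureduce(a,
                    func=_quantile_ureduce_func,
    ...<5 lines>...
                    overwrite_input=overwrite_input,
                    method=method)
    r = func(a, **kwargs)
    result = _quantile(arr,
                       quantiles=q,
    ...<2 lines>...
                       out=out,
                       weights=wgt)
    slices_having_nans = np.isnan(arr[-1, ...])
                                  ~~~^^^^^^^^^
IndexError: index -1 is out of bounds for axis 0 with size 0
```

```bash
python3 -m crank '[[[-0.8,0,0,0],[-1.6,0,0,0],[-2.4,0,0,0],[-3.2,0,0,0],[-3.8,0,0,0],[-4.2,0,0,0],[-4.5,0,0,0],[-4.7,0,0,0],[-4.8,0,0,0],[-4.8,0,0,0]]]'; python3 - <<'E'
from h import *
u=np.array([.9866,.1633]);o=np.array([.7228,.1001])
s=arm.get_state();print((s['eef_pos'][:2]-o)@u, s['force'])
E
```

```text
t: 4.72
eef_pos: [0.5283, 0.1376, 0.0185]
ee_rot: [-3.14, -0.005, -2.976]
force: [-11.7, 1.4, 8.2]
width: 0.0002
gripper_force: 6.0
-0.1857644509534081 [-11.73028537   1.40761099   8.23493398]
```

```bash
python3 -m crank '[[[-0.1,0,0,0],[-0.1,0,0,0],[-0.1,0,0,0]]]'; python3 - <<'E'
from h import *
np.set_printoptions(precision=4,suppress=True)
u=np.array([.9866,.1633]);v=np.array([-.1633,.9866]);o=np.array([.7228,.1001])
s=arm.get_state();print((s['eef_pos'][:2]-o)@u, s['force'])
for n in('scene','side'):
    im,d,W=grab(n); save(n+'3.png',im[150:330,130:400].repeat(2,0).repeat(2,1))
    P=W.reshape(-1,3);P=P[~np.isnan(P[:,0])]
    x=(P[:,:2]-o)@u;y=(P[:,:2]-o)@v
    m=(P[:,2]>.015)&(P[:,2]<.034)&(x<-.12)&(x>-.32)&(abs(y+.08)<.05)
    if m.sum(): print(n,np.percentile(x[m],[1,10,50,90]),m.sum())
E
```

```text
t: 5.1
eef_pos: [0.5284, 0.1375, 0.0183]
ee_rot: [-3.14, -0.009, -2.977]
force: [-20.9, 4.1, 15.4]
width: 0.0007
gripper_force: 10.5
-0.1856661307095861 [-20.9311   4.0895  15.3717]
scene [-0.1745 -0.1724 -0.1706 -0.1694] 43
```

View pics/side3.png

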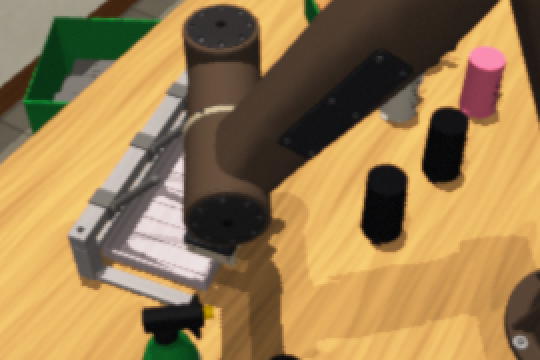

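The tray wall is up against its stop: the force rose with no motion, and the wall reads -0.171. Next is the beaker.

```bash
python3 -m crank '[[[1.2,0,0,0],[1.2,0,-2.5,0],[1.2,0,-5,0],[1.2,0,-7.5,0],[1.2,0,-9,0],[1.2,-2,-9,0],[0,-4.5,-9,0],[-1.4,-7,-9,0],[-1.4,-9.5,-9,0],[-1.4,-12,-9,0],[-1.4,-14.6,-9,0],[-1.4,-14.6,-9,0]]]' 0 5; cat > look.py <<'E'
from h import *
import sys
np.set_printoptions(precision=4,suppress=True)
im,d,W=grab('wrist'); save(sys.argv[1],im)
P=W.reshape(-1,3);P=P[~np.isnan(P[:,0])]
c=np.array([float(sys.argv[2]),float(sys.argv[3])]); h=float(sys.argv[4])
q=P[(abs(P[:,2]-h)<.005)&(np.hypot(*(P[:,:2]-c).T)<.06)]
print(len(q)); print(cv2.minEnclosingCircle(q[:,:2].astype(np.float32)),q.mean(0))
r=np.hypot(*(P[:,:2]-c).T)
q=P[(P[:,2]>.03)&(P[:,2]<.09)&(r>.045)&(r<.08)]
if len(q): m=np.median(q,0); print('handle',len(q),m,np.degrees(np.arctan2(m[1]-c[1],m[0]-c[0])))
s=arm.get_state(); print(s['eef_pos'],s['q'],s['t'])
E
python3 look.py w4.png .622 -.218 .095;python3 to.py .622,-.218,.056,-170.6
```

```text
t: 6.7
eef_pos: [0.6289, -0.2187, 0.2433]
ee_rot: [-3.141, -0.0, -2.979]
force: [-0.2, 0.1, 0.7]
width: 0.0877
gripper_force: 0.0
3363
((0.622247040271759, -0.21768252551555634), 0.030455566942691803) [ 0.6212 -0.2178  0.0955]
[ 0.6289 -0.2188  0.2433] [-0.0423  0.3348  0.0149  0.0007 -1.2513 -1.366 ] 6.75
[0.26, 0.08, 7.49, -0.02]
```

```bash
python3 -m crank '[[[0.26,0.08,1.5,0],[0.26,0.08,3.5,0],[0.26,0.08,5.5,0],[0.26,0.08,7,0],[0.26,0.08,7.5,0],[0.26,0.08,7.5,0]]]'; python3 -m crank '[[[0,0,0,0],[0,0,0,0],[0,0,0,0],[0,0,-0.5,0],[0,0,-2.5,0],[0,0,-5,0],[0,0,-7,0],[0,0,-8,0],[0,0,-8.5,0],[0,0,-8.5,0]]]' 1 5; python3 to.py .622,-.218,.29,-170.6
```

```text
t: 7.5
eef_pos: [0.6222, -0.2137, 0.0567]
ee_rot: [-3.141, -0.0, -2.975]
force: [1.4, 0.2, -0.9]
width: 0.0876
gripper_force: 0.0
t: 8.75
eef_pos: [0.622, -0.2141, 0.2696]
ee_rot: [-3.142, 0.001, -2.976]
force: [0.1, -0.9, -0.7]
width: 0.0618
gripper_force: 5.0
[0.03, -0.15, -0.81, 0.02]
```

```bash
python3 to.py .6488,.0879,.29,-170.6
```

```text
[-3.05, 11.74, -0.81, 0.02]
```

```bash
python3 -m crank '[[[0,0,-0.8,0],[-0.5,2,-0.8,0],[-1,4,-0.8,0],[-1.5,6,-0.8,0],[-2.2,8,-0.8,0],[-2.8,10,-0.8,0],[-3.05,11.3,-0.8,0],[-3.05,11.75,-0.8,0],[-3.05,11.75,-0.8,0]]]'; cat > pegs.py <<'E'
from h import *
import sys
np.set_printoptions(precision=4,suppress=True)
u=np.array([.9866,.1633]);v=np.array([-.1633,.9866]);o=np.array([.7228,.1001])
s=arm.get_state();e=s['eef_pos'][:2]-o;print('tcp rack',e@u,e@v,s['eef_pos'][2],s['q'][5])
for n in sys.argv[1:]:
    im,d,W=grab(n); save(n+'p%d.png'%int(s['t']*100),im)
    P=W.reshape(-1,3);P=P[~np.isnan(P[:,0])]
    x=(P[:,:2]-o)@u;y=(P[:,:2]-o)@v
    for k in(-.13,0,.13):
        m=(P[:,2]>.125)&(P[:,2]<.202)&(abs(y-k)<.02)&(x<.0)&(x>-.12)
        # keep points near ideal peg line
        dist=(x+ .09)*.766+(P[:,2]-.197)*.643
        g=m&(abs(dist)<.02)
        if g.sum()>20: print(n,k,g.sum(),'norm-off pct',np.percentile(dist[g],[2,10,50,90,98]),'y pct',np.percentile(y[g],[2,50,98]),'ztop',P[g][:,2].max())
    m=(abs(P[:,2]-.105)<.003)&(x>-.01)&(x<.06)&(abs(y)<.2)
    if m.sum()>100: print(' rail x',np.percentile(x[m],[2,98]), 'yaw corr',np.polyfit(y[m],x[m],1))
E
python3 pegs.py scene wrist
```

```text
t: 9.88
eef_pos: [0.6481, 0.0884, 0.2878]
ee_rot: [-3.141, -0.002, -2.975]
force: [-0.0, -0.6, -0.2]
width: 0.0618
gripper_force: 5.0
tcp rack -0.07563028806379289 0.000662818921251152 0.287763878262239 -1.8368687624891278
scene -0.13 603 norm-off pct [-0.0139 -0.0005  0.0052  0.0086  0.01  ] y pct [-0.1493 -0.1317 -0.1111] ztop 0.20198406252358533
scene 0 172 norm-off pct [-0.0044 -0.0016  0.0024  0.0051  0.0068] y pct [-0.0074 -0.0026  0.0054] ztop 0.19021010560120408
scene 0.13 205 norm-off pct [-0.0053 -0.0026  0.0019  0.0046  0.0058] y pct [0.122  0.1265 0.1347] ztop 0.200972263930517
 rail x [-0.0042  0.0262] yaw corr [-0.0044  0.0114]
wrist -0.13 3046 norm-off pct [-0.0191 -0.0149  0.002   0.0073  0.0079] y pct [-0.1481 -0.1249 -0.1105] ztop 0.20198874165032749
wrist 0.13 1179 norm-off pct [-0.0079 -0.0057  0.0002  0.0029  0.0033] y pct [0.1224 0.1252 0.133 ] ztop 0.20044490137540918
 rail x [-0.0096  0.0103] yaw corr [-0.0021 -0.0024]
```

```bash
ls pics; python3 to.py .6488,.0879,.29,-170.6
```

```text
s_crop.png
scene1.png
scene3.png
scenep987.png
sd2.png
side1.png
side3.png
w1.png
w4.png
wristp987.png
[-0.02, 0.02, -0.06, 0.02]
```

```bash
cat > path.py <<'E'
import numpy as np, sys
# args: h_grasp rm rf floor   -> G (rack x rel tip, z rel tip) mm along schedule
hg,rm,rf,fl=map(float,sys.argv[1:5])
def G(d,th):
    ph=np.radians(40-th); t=np.radians(th)
    r=rm
    e=d*np.tan(ph)-r+7/np.cos(ph) if th<40 else -(rf-7)*-1-2*(rf-7)
    a=np.array([-np.sin(t),np.cos(t)]); l=np.array([-np.cos(t),-np.sin(t)])
    return -a*(d-hg)-l*e, e
for d,th in [(0,0),(20,0),(38,0)]+[(38+(fl-38)*k/8,40*min(1,k/7)) for k in range(1,9)]:
    g,e=G(d,th); 
    if th==0: g=np.array([15.,hg-d])
    print(round(d),round(th),'e %.1f'%e,'G',g.round(1),'row x,z', (-(g[0]-15)/25).round(2),((hg-g[1])/25).round(2))
E
python3 path.py 75 29 27.5 92
```

```text
0 0 e -19.9 G [15. 75.] row x,z -0.0 0.0
20 0 e -3.1 G [15. 55.] row x,z -0.0 0.8
38 0 e 12.0 G [15. 37.] row x,z -0.0 1.52
45 6 e 10.0 G [ 6.9 31.1] row x,z 0.32 1.76
52 11 e 7.0 G [ 2.2 24.4] row x,z 0.51 2.02
58 17 e 3.2 G [-1.9 16.9] row x,z 0.68 2.32
65 23 e -1.6 G [-5.4  8.6] row x,z 0.82 2.66
72 29 e -7.4 G [-8.  -0.7] row x,z 0.92 3.03
78 34 e -14.1 G [ -9.7 -10.8] row x,z 0.99 3.43
85 40 e -20.5 G [ -9.1 -21. ] row x,z 0.96 3.84
92 40 e -20.5 G [ -4.8 -26.2] row x,z 0.79 4.05
```

```bash
python3 -m crank '[[[0,-0.07,0.8,0],[0,-0.07,1.6,0],[0,-0.07,2.3,0],[0,-0.07,2.9,0],[0.32,-0.07,3.14,0],[0.51,-0.07,3.4,0],[0.68,-0.07,3.7,0],[0.82,-0.07,4.04,0],[0.82,-0.07,4.04,0]]]';  python3 - <<'E'
from h import *
s=arm.get_state(); print(s['force'],s['moment'])
a,_,_=grab('scene'); b,_,_=grab('side')
a=cv2.resize(a[180:300,240:420],None,fx=2.2,fy=2.2); b=cv2.resize(b[160:280,150:330],None,fx=2.2,fy=2.2)
save('t1.png',np.hstack([a,b]))
E
```

```text
t: 11.1
eef_pos: [0.6281, 0.083, 0.1874]
ee_rot: [-3.142, -0.001, -2.975]
force: [0.4, 0.6, -0.7]
width: 0.0606
gripper_force: 5.0
[ 0.39866927  0.62604414 -0.68171482] [ 0.00196026 -0.05621088 -0.00541519]
```

View pics/t1.png

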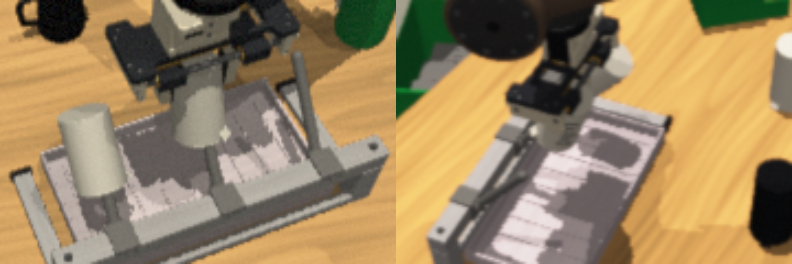

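The beaker at (200,110) in the left half has the peg in its mouth and is tilting, and the forces stay low. I continue along the path.

```bash
python3 -m crank '[[[0.05,0,0.2,0],[0.1,0,0.37,0],[0.14,0,0.57,0],[0.17,0,0.77,0],[0.15,0,1,0],[0.14,0,1.18,0],[0.05,0,1.3,0],[-0.03,0,1.4,0],[-0.07,0,1.45,0],[-0.07,0,1.45,0]]]';  cat > vt.py <<'E'
from h import *
import sys
s=arm.get_state(); print(s['force'],s['moment'],s['eef_pos'])
a,_,_=grab('scene'); b,_,_=grab('side')
a=cv2.resize(a[180:300,240:420],None,fx=2.2,fy=2.2); b=cv2.resize(b[160:280,150:330],None,fx=2.2,fy=2.2)
save(sys.argv[1],np.hstack([a,b]))
E
python3 vt.py t2.png
```

```text
t: 12.45
eef_pos: [0.6307, 0.0834, 0.1522]
ee_rot: [-3.142, 0.0, -2.975]
force: [-2.1, 0.2, 4.2]
width: 0.0607
gripper_force: 5.0
[-2.10129745  0.24347461  4.17965679] [ 0.08161324  0.76372229 -0.04514999] [0.63065536 0.08339924 0.15217689]
```

View pics/t2.png

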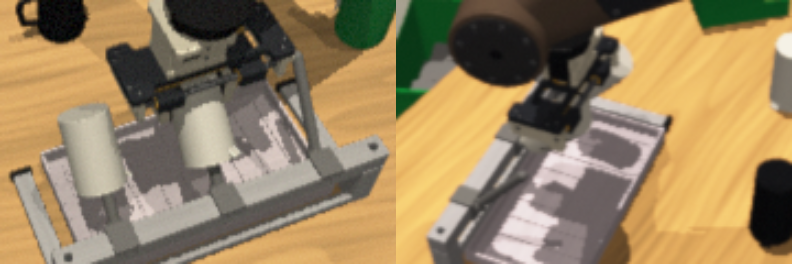

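The reaction is about 4.7 N along the peg, so the base is against the tip. Release, rise and check.

```bash
python3 -m crank '[[[0,0,0,0],[0,0,0,0],[0,0,0,0],[0,0,-1,0],[0,0,-3,0],[0,0,-4.5,0],[2,0,-4.5,0],[2.4,0,-4.5,0]]]' 0; cat > fit.py <<'E'
from h import *
import sys
from scipy.optimize import least_squares
np.set_printoptions(precision=4,suppress=True)
# args: rack-y of peg, L(outer), r_mouth, r_base(outer), floor, wall
k,L,rm,rb,fl=map(float,sys.argv[1:6]); cams=sys.argv[6:]
u=np.array([.9866,.1633]);v=np.array([-.1633,.9866]);o=np.array([.7228,.1001])
pts=[]
for n in cams:
    im,d,W=grab(n)
    P=W.reshape(-1,3);P=P[~np.isnan(P[:,0])]
    Q=np.c_[(P[:,:2]-o)@u,(P[:,:2]-o)@v-k,P[:,2]]
    pts.append(Q)
Q=np.vstack(pts); tip=np.array([-.09,0,.197])
p=np.array([-.643,0,.766]);nn=np.array([.766,0,.643])
w=(Q-tip)@p; z=(Q-tip)@nn
m=(abs(Q[:,1])<.042)&(w>-.125)&(w<.03)&(z<.025)&(z>-.07)&(Q[:,2]>.09)
rad=np.hypot(Q[:,1],z+rb-.010); m&=(rad>.02)&(rad<.045)|(w>-.01)&m
S=Q[m]; print(len(S))
def res(x):  # base centre outer(3), tilt deviations a (in plane), b
    c=x[:3]; ax=p+x[3]*nn+np.array([0,x[4],0]); ax/=np.linalg.norm(ax)
    D=S-c; h=D@ax; r=np.linalg.norm(D-h[:,None]*ax,axis=1)
    R=rb+(rm-rb)*np.clip(-h/L,0,1)
    side=r-R; top=h   # signed dist to solid cone
    return np.where(np.maximum(side,top)>0,np.hypot(np.maximum(side,0),np.maximum(top,0)),np.maximum(side,top))
b=least_squares(res,[*(tip+.003*p-(rb-.01)*nn),0,0],loss='soft_l1',f_scale=.003)
c=b.x[:3]; ax=p+b.x[3]*nn+np.array([0,b.x[4],0]);ax/=np.linalg.norm(ax)
f=c-ax*(L-fl)-tip
print('floor rel tip: along',f@p,'norm',f@nn,'y',f[1],'dist',np.linalg.norm(f),'tilt dev',b.x[3:],'rms',np.sqrt(np.mean(b.fun**2)))
E
python3 fit.py 0 .095 .032 .0305 .092 scene side wrist; python3 to.py .449,-.2845,.26,-106; python3 -c "
from h import *;print(arm.get_state()['q'])"
```

```text
t: 13.55
eef_pos: [0.5693, 0.073, 0.2651]
ee_rot: [3.141, 0.001, -2.976]
force: [0.2, -0.1, -0.1]
width: 0.0876
gripper_force: 0.0
5433
floor rel tip: along 0.005406444424175952 norm -0.01872649768362742 y -0.0011772304191222317 dist 0.01952483962547888 tilt dev [ 0.0473 -0.006 ] rms 0.0018423179575533654
[7.2, -13.31, 0.18, -12.89]
[ 4.67472258e-01  1.73288904e-01 -1.53283086e-01  1.63766813e-04
 -1.24345994e+00 -1.87194253e+00]
```

```bash
python3 -m crank '[[[1.2,-2.2,0,-2],[2.4,-4.4,0,-4],[3.6,-6.6,0,-6],[4.8,-8.8,0,-8],[6,-11,0,-10],[7,-12.8,0,-12],[7.2,-13.3,0,-12.9],[7.2,-13.3,0,-12.9],[7.2,-13.3,0,-12.9]]]'; python3 look.py w5.png .449 -.2845 .12; python3 to.py .449,-.2845,.081,-106
```

```text
t: 14.82
eef_pos: [0.4492, -0.2842, 0.2638]
ee_rot: [3.141, -0.0, -1.852]
force: [-0.4, 0.9, -1.1]
width: 0.0875
gripper_force: 0.0
3902
((0.44717976450920105, -0.285854309797287), 0.03257813677191734) [ 0.447  -0.2869  0.1205]
handle 271 [ 0.4316 -0.3383  0.0826] -107.89105220634266
[ 0.4492 -0.2839  0.2639] [-0.1943  0.0984 -0.2437 -0.0001 -1.2294 -0.0856] 14.875
[0.03, -0.0, 7.32, -0.01]
```

View pics/w5.png

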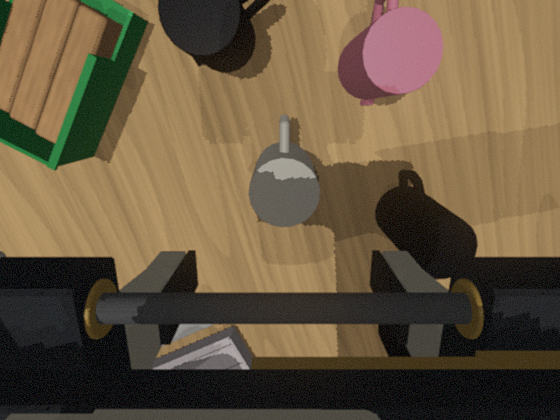

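The white jug is at (284,190), with its handle pointing straight up at (284,130), perpendicular to the finger line. The black mugs at (200,20) and (425,230) and the pink one at (400,50) stay clear.

```bash
python3 -m crank '[[[0.1,0.06,1.5,0],[0.1,0.06,3.5,0],[0.1,0.06,5.5,0],[0.1,0.06,6.8,0],[0.1,0.06,7.32,0],[0.1,0.06,7.32,0]]]'; python3 -m crank '[[[0,0,0,0],[0,0,0,0],[0,0,0,0],[0,0,-0.5,0],[0,0,-2.5,0],[0,0,-5,0],[0,0,-7,0],[0,0,-9,0],[0,0,-9.5,0],[0,0,-9.5,0]]]' 1 6; python3 to.py .628,.2125,.32,-170.6
```

```text
t: 15.62
eef_pos: [0.4469, -0.2858, 0.0812]
ee_rot: [3.141, -0.0, -1.849]
force: [0.9, 0.4, 0.3]
width: 0.0879
gripper_force: 0.0
t: 16.88
eef_pos: [0.4465, -0.2862, 0.3198]
ee_rot: [-3.14, 0.0, -1.85]
force: [0.3, 0.9, -1.3]
width: 0.0653
gripper_force: 6.0
[-21.18, -1.48, 0.0, 12.92]
```

```bash
python3 -m crank '[[[-2,0,0,1.5],[-4,0,0,3.5],[-6.3,-0.2,0,5.5],[-8.6,-0.4,0,7.5],[-10.9,-0.6,0,9.5],[-13.2,-0.8,0,11.5],[-15.5,-1,0,12.9],[-17.8,-1.2,0,12.9],[-19.8,-1.4,0,12.9],[-21,-1.4,0,12.9],[-21.2,-1.4,0,12.9],[-21.2,-1.4,0,12.9]]]'; python3 pegs.py; python3 path.py 100 32 29.5 117
```

```text
t: 18.38
eef_pos: [0.6256, 0.2134, 0.3171]
ee_rot: [-3.141, -0.003, -2.975]
force: [-0.2, -0.6, -0.8]
width: 0.0652
gripper_force: 6.0
tcp rack -0.07739358298731482 0.12762868369888844 0.3171176224390947 -2.0273896615170224
0 0 e -22.9 G [ 15. 100.] row x,z -0.0 0.0
20 0 e -6.1 G [15. 80.] row x,z -0.0 0.8
38 0 e 9.0 G [15. 62.] row x,z -0.0 1.52
48 6 e 9.1 G [ 3.9 52.8] row x,z 0.44 1.89
58 11 e 7.4 G [-1.1 42.9] row x,z 0.64 2.28
68 17 e 4.1 G [-5.6 32.1] row x,z 0.82 2.71
78 23 e -0.8 G [-9.4 20.4] row x,z 0.98 3.18
87 29 e -7.2 G [-12.4   7.6] row x,z 1.09 3.69
97 34 e -15.2 G [-14.1  -6.3] row x,z 1.17 4.25
107 40 e -22.5 G [-12.7 -19.9] row x,z 1.11 4.8
117 40 e -22.5 G [ -6.3 -27.5] row x,z 0.85 5.1
```

```bash
python3 -m crank '[[[0,0,1,0],[0,0,1.7,0],[0,0,2.4,0],[0,0,3.12,0],[0.2,0,3.3,0],[0.4,0,3.5,0],[0.6,0,3.88,0],[0.78,0,4.3,0],[0.94,0,4.78,0],[0.94,0,4.78,0]]]'; python3 vt.py t3.png
```

```text
t: 19.62
eef_pos: [0.602, 0.2094, 0.1979]
ee_rot: [-3.141, -0.002, -2.976]
force: [0.3, 0.8, -0.4]
width: 0.065
gripper_force: 6.0
[ 0.26310285  0.7876698  -0.44642618] [-0.02129491  0.01554166  0.03057859] [0.6020071  0.20940974 0.19787352]
```

View pics/t3.png

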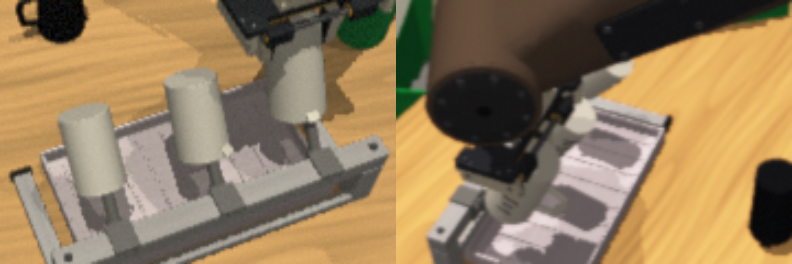

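The jug at (300,80) is on peg A and tilting. The beaker at (195,115) hangs parallel to the small one. I continue.

```bash
python3 -m crank '[[[0.06,0,0.25,0],[0.11,0,0.51,0],[0.15,0,0.79,0],[0.19,0,1.07,0],[0.16,0,1.35,0],[0.13,0,1.62,0],[0,0,1.77,0],[-0.13,0,1.92,0],[-0.19,0,2,0],[-0.19,0,2,0]]]'; python3 pegs.py
```

```text
t: 20.98
eef_pos: [0.6084, 0.2104, 0.1503]
ee_rot: [-3.141, 0.002, -2.975]
force: [-0.5, -1.8, 4.5]
width: 0.0656
gripper_force: 6.0
tcp rack -0.09482884554120645 0.12749397307948535 0.15032334461237348 -2.0410972179223394
```

```bash
python3 -m crank '[[[0,0,0,0],[0,0,0,0],[0,0,0,0],[0,0,-1,0],[0,0,-3,0],[0,0,-4.5,0],[2,-2,-4.5,0],[3,-4,-4.5,0],[3,-6,-4.5,0],[3,-6,-4.5,0]]]' 0; python3 fit.py 0 .095 .032 .0305 .092 scene wrist;python3 fit.py .128 .12 .035 .0325 .117 scene wrist;python3 fit.py -.13 .09 .03 .03 .087 scene wrist; python3 vt.py t4.png
```

```text
t: 22.22
eef_pos: [0.5583, 0.0475, 0.2622]
ee_rot: [3.142, 0.001, -2.979]
force: [-0.5, 1.3, 0.1]
width: 0.088
gripper_force: 0.0
4003
floor rel tip: along 0.005225196764029667 norm -0.018188611388241738 y 0.00036025543438306074 dist 0.018925766779344582 tilt dev [ 0.0573 -0.0003] rms 0.001714233084961113
2168
floor rel tip: along 0.004553034028333529 norm -0.026324495857231497 y 0.0007095530152129746 dist 0.026722020621263578 tilt dev [ 0.0129 -0.0024] rms 0.0017303921223408112
2207
floor rel tip: along 0.003365825537841299 norm -0.022573042925427285 y -0.00032799694973611093 dist 0.022822617592721212 tilt dev [-0.0063 -0.0008] rms 0.0019168331751523912
[ 1.01313064 -0.06425053  0.65646799] [-0.00811922 -0.03072585  0.05009037] [0.55854735 0.05119399 0.26155989]
```

View pics/t4.png

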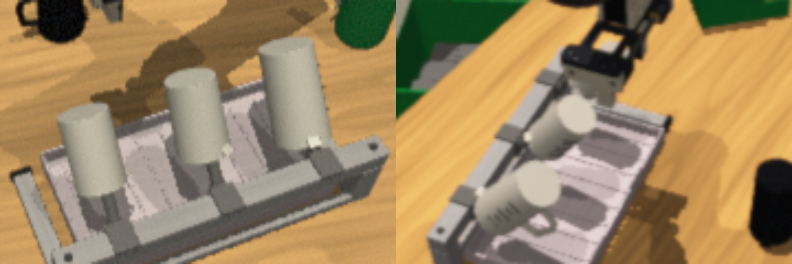

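All three vessels hang alike. Against the small reference beaker, the jug and the beaker are within 2 mm of home along the peg. The tray is home and the gripper is clear, so I hand in.

```bash
python3 -c "
from station import arm
print(arm.job_done())"
```

```text
the job is handed in; nothing more can be done
None
```

The job is handed in after about 22 s of the 72 s: the drip tray is home against its stop, and the jug and the beaker hang mouth-down on the two free pegs, each measured within about 2 mm of how the small beaker sits; the sprayer, bin, jar and small beaker were not touched (no verdict was returned).

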